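# Show the spun tube to a colleague over the light panel

## Task

Draw the yellow-capped tube out of the centrifuge and hold it in the air over the middle of the sloping light panel, about 6 cm off the face, in line with the panel's black lines and parallel to the face, cap at the upper end, so that the colleague across the bench can look through it. Do not touch the panel with the tube, leave the other tubes in their buckets and the jar where it stands, and finish while still holding the tube there steadily.

Things in the scene. Friction and masses are not known exactly. Their poses are not given: they have to be found in the camera images.
- yellow_mid (a point): Middle of the yellow-capped clear tube, 110 mm long, 15 to 40 g, 16 mm across, white label; its yellow cap is 19 mm across, 22 mm high, its centre 44 mm above this point. z axis: along the tube, foot to cap. Starts upright and loose in one of the rotor's buckets, this point 150 mm above the bench, cap from 183 to 205 mm. Round: its turn about its own axis does not matter.
- red1_mid (a point): Middle of the red-capped clear tube, 110 mm long, 15 to 40 g, 16 mm across, white label; its red cap is 19 mm across, 22 mm high, its centre 44 mm above this point. z axis: along the tube, foot to cap. Starts upright and loose in one of the rotor's buckets, this point 150 mm above the bench, cap from 183 to 205 mm. Leave it there.
- red2_mid (a point): Middle of the red-capped clear tube, 110 mm long, 15 to 40 g, 16 mm across, white label; its red cap is 19 mm across, 22 mm high, its centre 44 mm above this point. z axis: along the tube, foot to cap. Starts upright and loose in one of the rotor's buckets, this point 150 mm above the bench, cap from 183 to 205 mm. Leave it there.
- blue_mid (a point): Middle of the blue-capped clear tube, 110 mm long, 15 to 40 g, 16 mm across, white label; its blue cap is 19 mm across, 22 mm high, its centre 44 mm above this point. z axis: along the tube, foot to cap. Starts upright and loose in one of the rotor's buckets, this point 150 mm above the bench, cap from 183 to 205 mm. Leave it there.
- centrifuge: Off-white bench centrifuge, fixed, 300 x 300 mm, 180 mm high, origin under its centre on the bench. Its top has a round opening 250 mm across with the rotor in it; the caps stand above the opening. The lid is folded right back beyond the +x side, reaching 410 mm from the centre, under 240 mm high.
- rotor: Still rotor, fixed; origin at bench height on its axis. Hub top at 157 mm. Four upright dark steel buckets 60 mm from the axis, on its +x, +y, -x, -y axes, 85 mm from neighbour to neighbour; rims at 160 mm, 65 mm deep, bore 19 mm.
- viewer: Grey viewing stand, fixed, base 150 x 140 mm, origin under the base centre on the bench; it carries the sloping light panel. Its x axis points away from the robot but for some yaw (up to 0.35 rad).
- panel_mid (a point): Middle of the white light panel's face (150 mm along the slope, 130 wide, 16 thick), 170 mm above the bench. Its upper edge leans to the robot, 0.61 rad (35 deg) off vertical: the face looks away from the robot and up. Axes: x out of the face, y along its width, z up the slope. Black lines up and down from the middle run along z. Space over the face and its upper edge is free.
- jar_mid (a point): Middle of a glass jar with a steel lid, 64 mm across and 85 mm high, standing loose beyond the viewing stand: a bystander, leave it.

How it is judged (in metres and radians):
On the way:
1. the yellow-capped tube is drawn up out of its bucket, in the fingers (height (world z) of yellow_mid above 0.225 m and contact force between tube_yellow and the fingers above 0.5 N), for 0.1 s.
At the end, for the whole second after the job is handed in: The fingers hold the yellow-capped tube still, off the stand: its middle 35-90 mm off the face, within 20 mm sideways and 25 mm along the slope of the panel's middle, within 0.18 rad of the slope, cap up. Other tubes and jar moved under 20 mm (x of yellow_mid in the frame of panel_mid between 0.035 and 0.09 m and y of yellow_mid in the frame of panel_mid between -0.02 and 0.02 m and z of yellow_mid in the frame of panel_mid between -0.025 and 0.025 m and angle between the z axis of yellow_mid and the z axis of panel_mid, either way round below 0.18 rad and angle between yellow_mid's own z axis and vertical below 1 rad and contact force between tube_yellow and the fingers above 1 N and contact force between tube_yellow and viewer below 0.1 N and linear speed of tube_yellow below 0.02 m/s and angular speed of tube_yellow below 0.2 rad/s and distance of each of red1_mid, red2_mid, blue_mid, jar_mid from where it was at the start of the episode below 0.02 m); the arm keeps its last pose, push and grip.
It fails at once if another tube or the jar is displaced by more than 20 mm (distance of any of red1_mid, red2_mid, blue_mid, jar_mid from where it was at the start of the episode above 0.02 m).
It fails at once if the tube presses on the viewing stand or panel (contact force between tube_yellow and viewer above 1 N).
It also fails if it takes over 48 s, if anything falls off the work surface, if the arm or the gripper's body presses on something with over 40 N, if the wrist force passes 120 N, or if a joint passes its speed limit or range.

## Robot

A 6-joint arm with a two-finger parallel gripper is mounted at the origin on the work surface. World frame = base frame: x ahead of the robot, y to its left, z up, the work surface at z = 0. Lengths are in m, angles in degrees, forces in N, time in s.
With the tool pointing down it reaches from about 0.25 to 0.725 m from the base axis. Payload 9.7 kg.
Tool frame: the origin (TCP) lies at the very end of the fingers, on their centre line; the grasp point (between the pads) lies 19 mm behind it; z points along the fingers, y is the line along which they close (so a half turn about z gives the same grasp; the last joint's range is limited). The gripper opens to 85 mm and grips with 20 to 120 N. Pads are 22 mm wide; open, the fingers measure 114 mm over their backs; the gripper's body (76 mm by 85 mm) begins 54 mm behind the grasp point. The pads swing forward as they close: fully open they stand 13 mm farther back than shut.
Start: joints at [-75.516, 4.979, 10.078, 95.1, 0, 90], TCP at [0.138, -0.533, 0.231] pointing down, gripper open.
Joint ranges: [-179.16, 179.16], [-48.56, 103.87], [-65.8, 70.77], [-126.05, 130.52], [-82.76, 87.17], [-180, 180]. Speed limits (degrees/s): [127.2, 127.2, 147.25, 180, 180, 180].

## Interface

Orientations are given as [roll, pitch, yaw] about the fixed x, y, z axes, in that order (R = Rz(yaw) Ry(pitch) Rx(roll)).
In Python, from workcell import telemetry, optics, workorder gives the robot as it stands.
- The arm moves only by the shell command python3 -m handwheel 'ROWS' [FORCE]. ROWS is JSON, a list of rows, each an object of numbers: "tx", "ty", "tz": the shift along the tool's x, y, z in m; "ax", "ay", "az": the turn, a rotation vector about the tool's x, y, z in degrees; "jaw": the gripper command: -1 is shut, 1 is fully open, values between are in proportion. A call has exactly 10 rows; each row shifts and turns the commanded pose from where the row before left it, along the tool's axes as they then stand; what a row does not reach is not made up. A row lasts 1/8 s, in which the tool goes at most 62.5 mm and 10.7 degrees, less where a joint would pass 70% of its speed; a pose out of reach is approached as far as the arm can. A call is refused whole if a number of a shift passes 0.0625 or a number of a turn 10.7, either way. A call with a gripper value outside its range is refused whole. The fingers move at their own pace and stop on an object; FORCE is the grip in N (left out, the last holds). Time passes only in rows, so rows that do not move let the fingers close, or fill a call up. It gives the time, the measured TCP pose, the force, the opening and the grip force at its end, in the units of the state.
- telemetry.get_obs(): the state, without advancing time (a new reading comes with each control period).
- optics.camera(name): name is "scene" or "top"; returns a dict with "color" (400x640x3 uint8, red, green, blue), "K" (3x3 intrinsics, pixels), "k1" (the pictures are not rectified: a ray, as slopes to the right and down, at radius r is drawn at 1 + k1 r^2 times it, then the intrinsics apply), "extrinsics" (4x4, takes a point from camera to world coordinates). Camera axes: x right, y down, z forward; pixel columns grow to the right and rows downward; lengths in m; the calibration is good to about 2 mm. A picture is of the moment at which its call begins. There is no depth.
- workorder.job_done(): hands the job in; it is judged then, once.
The state is a dict: "time": time; "q": joint angles; "qd": joint speeds; "joint_efforts": joint torques, N m; "ee_pos": TCP position; "tcp_rot": TCP orientation; "wrist_force": force on the tool from outside, world axes, zero at the start; "torque": the same for the moment, N m; "opening": finger opening in m; "grasp_force": force on a finger pad.
Only numpy, scipy, OpenCV 4.12 (cv2) and the standard library are available. Lean on these libraries where they do the work, as an engineer would, in place of code of your own. Each camera call takes 0.05 s, during which the arm holds its last target. There are 200 camera calls.

## Working session

There is one attempt and no reset: what is moved stays moved. The work goes in short steps, Python scripts to look and compute and a shell command to move; the robot and the scene stay as the last step left them, time stands still between calls to the robot, and variables do not carry over. Pictures are saved under pics/ and viewed, at most 10 in all, crops included, and the job is handed in when it is done.

```bash
mkdir -p pics; python3 - <<'E'
from workcell import telemetry, optics
import cv2
o=telemetry.get_obs(); print(o)
for n in("scene","top"):
    c=optics.camera(n); cv2.imwrite(f"pics/{n}0.png",c["color"][:,:,::-1]); print(n,c["K"],c["k1"],c["extrinsics"])
E
```

```text
{'time': 0.0, 'q': array([-7.55156688e+01,  5.01109543e+00,  1.00336290e+01,  9.50993183e+01,
       -1.59037676e-03,  9.00017754e+01]), 'qd': array([ 0.10708325,  0.01132253,  0.01048392, -0.10923106,  0.06765444,
       -0.03019988]), 'joint_efforts': array([ 2.99103849e-03, -5.20394647e+01,  4.64797318e+01,  1.65654626e-02,
        3.95705570e-05,  3.93572364e-06]), 'ee_pos': array([ 0.13749753, -0.53229558,  0.23057572]), 'tcp_rot': array([-1.79923215e+02,  1.59275464e-03,  1.44825579e+01]), 'wrist_force': array([ 0.14375762,  0.71449023, -0.30585352]), 'torque': array([-0.0155457 , -0.02936596, -0.03383386]), 'grasp_force': 0.0, 'opening': 0.08500145036993369}
scene [[430.07620638   0.         316.49211814]
 [  0.         430.07620638 201.68437647]
 [  0.           0.           1.        ]] 0.02887709398331203 [[ 0.65983741  0.51950708 -0.54288764  1.03194637]
 [ 0.75139115 -0.46108323  0.47203135 -0.40196614]
 [-0.00509276 -0.71938491 -0.69459299  0.68642062]
 [ 0.          0.          0.          1.        ]]
top [[451.62590154   0.         320.04879574]
 [  0.         451.62590154 202.79900675]
 [  0.           0.           1.        ]] -0.05262070826902018 [[ 2.24066963e-02 -9.90512378e-01  1.35584544e-01  4.84191659e-01]
 [-9.99748743e-01 -2.21148066e-02  3.65880026e-03 -3.23229046e-02]
 [-6.25660984e-04 -1.35632459e-01 -9.90759024e-01  9.25428836e-01]
 [ 0.00000000e+00  0.00000000e+00  0.00000000e+00  1.00000000e+00]]
```

View pics/top0.png

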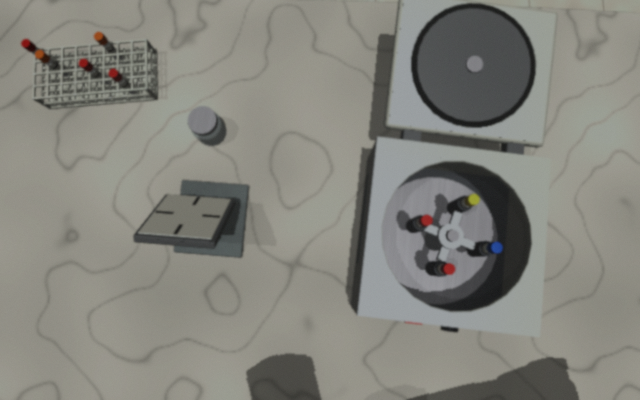

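View pics/scene0.png

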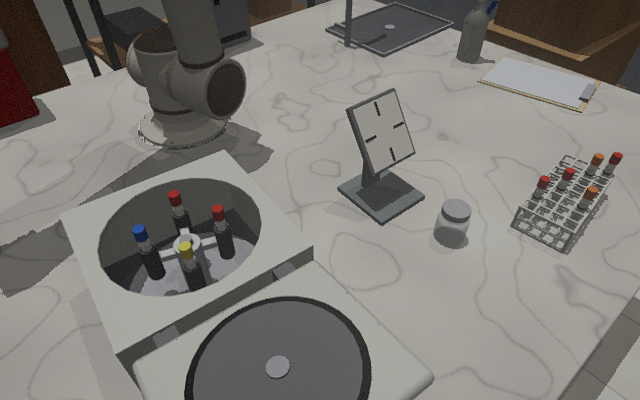

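Top view: yellow cap (474,200), blue (497,247), reds (427,220) and (449,269), panel with cross lines about (188,217), jar (207,125). Scene view: yellow cap (185,250), panel centre about (388,130). I'll enlarge the panel and caps.

```bash
python3 - <<'E'
import cv2,numpy as np
t=cv2.imread("pics/top0.png");s=cv2.imread("pics/scene0.png")
f=lambda im,x,y:cv2.resize(im[y:y+75,x:x+100],None,fx=4,fy=4,interpolation=cv2.INTER_CUBIC)
g=np.vstack([np.hstack([f(t,135,180),f(s,335,85)]),np.hstack([f(t,410,190),f(s,130,190)])])
cv2.imwrite("pics/z.png",g)
E
```

```text
(no output)
```

View pics/z.png

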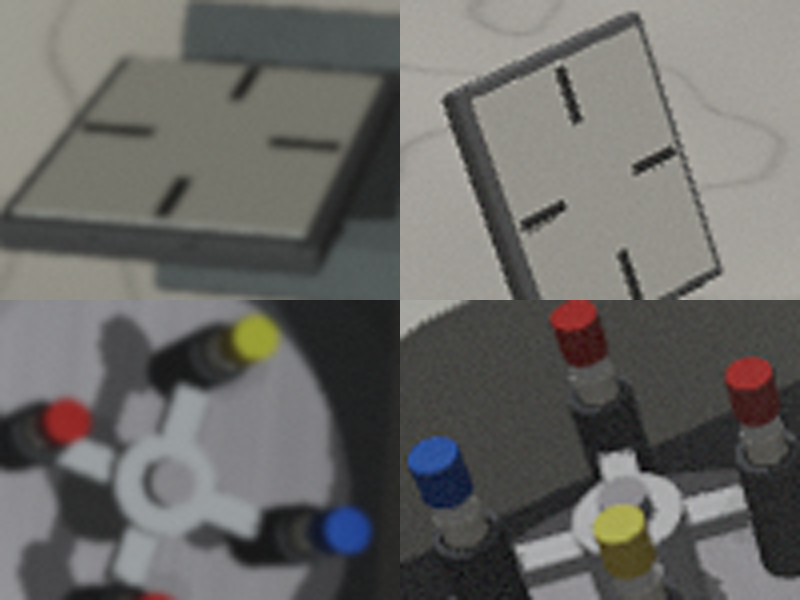

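The line ends and caps are clear, so I'll fit the positions.

```bash
cat > h.py <<'E'
import numpy as np
from scipy.optimize import least_squares
from scipy.spatial.transform import Rotation as R
from workcell import telemetry, optics
CAM={n:optics.camera(n) for n in("scene","top")}
def ray(n,uv):
    c=CAM[n];K=c["K"];E=np.array(c["extrinsics"])
    d=np.array([(uv[0]-K[0,2])/K[0,0],(uv[1]-K[1,2])/K[1,1]]);s=d.copy()
    for _ in range(9): s=d/(1+c["k1"]*(s@s))
    return E[:3,3],E[:3,:3]@[s[0],s[1],1]
def at_z(n,uv,z):
    o,d=ray(n,uv); return o+d*(z-o[2])/d[2]
def panel(yaw): return R.from_euler('ZY',[yaw,-np.radians(35)]).as_matrix()
E
python3 - <<'E'
from h import *
T=lambda x,y:(134.6+(x+.5)/4,179.6+(y+.5)/4)
S=lambda x,y:(334.6+(x-400+.5)/4,84.6+(y+.5)/4)
obs=[("top",T(*p),1) for p in[(252,68),(236,98),(185,180),(163,213)]]+[("top",T(*p),2) for p in[(83,127),(155,132),(268,142),(340,147)]]
obs+=[("scene",S(*p),1) for p in[(562,70),(576,122),(622,252),(636,298)]]+[("scene",S(*p),2) for p in[(523,228),(565,205),(634,172),(674,152)]]
def f(v):
    M=panel(v[2]);p=np.array([v[0],v[1],.17]);r=[]
    for n,uv,a in obs:
        o,d=ray(n,uv);t=(p-o)@M[:,0]/(d@M[:,0]);r.append(((o+t*d-p)@M)[a])
    return r
s=least_squares(f,[.5,.25,0]);print(s.x,np.round(np.array(s.fun)*1e3,1))
# caps: colour blobs, whole-cap top circle centre by hand from crop
B=lambda x,y:(409.6+(x+.5)/4,189.6+(y-300+.5)/4)
D=lambda x,y:(129.6+(x-400+.5)/4,189.6+(y-300+.5)/4)
for n,a,b in[("y",B(256,338),D(619,524)),("b",B(349,530),D(434,456)),("r",B(69,421),D(750,374))]:
    print(n,at_z("top",a,.205),at_z("scene",b,.205))
M=panel(s.x[2]);m=np.array([*s.x[:2],.17])+.06*M[:,0]
print("mid",m,"zaxis",M[:,2])
E
```

```text
[ 0.56377293  0.19381855 -0.0556167 ] [ 1.5  0.1 -0.4  0.   0.7  0.1  1.   0.4  1.  -1.2  0.  -1.  -1.8 -0.9
 -1.7 -1.8]
y [ 0.59419156 -0.27865282  0.205     ] [ 0.59744009 -0.2794883   0.205     ]
b [ 0.51728826 -0.31465401  0.205     ] [ 0.52113363 -0.31495707  0.205     ]
r [ 0.55877456 -0.20200504  0.205     ] [ 0.56233608 -0.20247484  0.205     ]
mid [0.61284605 0.19108645 0.20441459] zaxis [-0.57268957  0.03188398  0.81915204]
```

```bash
python3 -m handwheel '[{"tz":-0.02,"az":8.8,"jaw":0.2},{"tz":-0.02,"az":8.8,"jaw":0.2},{"tx":0.05,"ty":-0.031,"jaw":0.2},{"tx":0.05,"ty":-0.031,"jaw":0.2},{"tx":0.05,"ty":-0.031,"jaw":0.2},{"tx":0.05,"ty":-0.031,"jaw":0.2},{"tx":0.05,"ty":-0.031,"jaw":0.2},{"tx":0.05,"ty":-0.031,"jaw":0.2},{"tx":0.05,"ty":-0.031,"jaw":0.2},{"tx":0.05,"ty":-0.031,"jaw":0.2}]' 40
python3 -m handwheel '[{"tx":0.022,"ty":-0.015,"jaw":0.2},{"tx":0.022,"ty":-0.015,"jaw":0.2},{"jaw":0.2},{"jaw":0.2},{"jaw":0.2},{"jaw":0.2},{"jaw":0.2},{"jaw":0.2},{"jaw":0.2},{"jaw":0.2}]'
python3 - <<'E'
from h import *
import cv2
o=telemetry.get_obs();print(o["ee_pos"],o["tcp_rot"],o["q"],o["opening"])
f=lambda n,x,y:cv2.resize(CAM[n]["color"][y:y+150,x:x+100,::-1],None,fx=4,fy=4,interpolation=cv2.INTER_CUBIC)
cv2.imwrite("pics/a1.png",np.hstack([f("top",420,130),f("scene",130,150)]))
E
```

```text
[ 0.13753323 -0.53246119  0.23106721] [-1.79977995e+02  1.92484339e-04  1.44821866e+01] [-7.55171078e+01  4.98846350e+00  1.00642509e+01  9.50977925e+01
 -1.92213329e-04  9.00007057e+01] 0.08554189630534369$[0]: bad value
$[0]: bad value
```

View pics/a1.png

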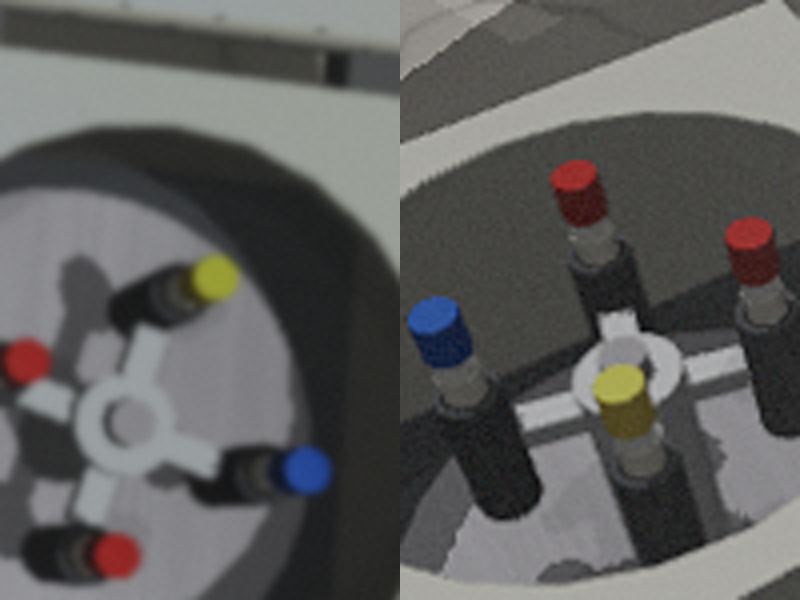

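The picture shows the scene unchanged: both calls were refused. The rows probably need every key, so I'll test that with the first call.

```bash
python3 -m handwheel '[{"tx":0,"ty":0,"tz":-0.02,"ax":0,"ay":0,"az":8.8,"jaw":0.2},{"tx":0,"ty":0,"tz":-0.02,"ax":0,"ay":0,"az":8.8,"jaw":0.2},{"tx":0.05,"ty":-0.031,"tz":0,"ax":0,"ay":0,"az":0,"jaw":0.2},{"tx":0.05,"ty":-0.031,"tz":0,"ax":0,"ay":0,"az":0,"jaw":0.2},{"tx":0.05,"ty":-0.031,"tz":0,"ax":0,"ay":0,"az":0,"jaw":0.2},{"tx":0.05,"ty":-0.031,"tz":0,"ax":0,"ay":0,"az":0,"jaw":0.2},{"tx":0.05,"ty":-0.031,"tz":0,"ax":0,"ay":0,"az":0,"jaw":0.2},{"tx":0.05,"ty":-0.031,"tz":0,"ax":0,"ay":0,"az":0,"jaw":0.2},{"tx":0.05,"ty":-0.031,"tz":0,"ax":0,"ay":0,"az":0,"jaw":0.2},{"tx":0.05,"ty":-0.031,"tz":0,"ax":0,"ay":0,"az":0,"jaw":0.2}]' 40
```

```text
time: 1.55
ee_pos: [0.552, -0.3054, 0.2713]
tcp_rot: [180.0, -0.0, -3.1]
wrist_force: [-0.2, -1.1, 1.4]
opening: 0.0512
grasp_force: 0.0
```

```bash
python3 -m handwheel '[{"tx":0.0215,"ty":-0.0145,"tz":0,"ax":0,"ay":0,"az":0,"jaw":0.2},{"tx":0.0215,"ty":-0.0145,"tz":0,"ax":0,"ay":0,"az":0,"jaw":0.2},{"tx":0,"ty":0,"tz":0.01,"ax":0,"ay":0,"az":0,"jaw":0.2},{"tx":0,"ty":0,"tz":0.01,"ax":0,"ay":0,"az":0,"jaw":0.2},{"tx":0,"ty":0,"tz":0.01,"ax":0,"ay":0,"az":0,"jaw":0.2},{"tx":0,"ty":0,"tz":0.01,"ax":0,"ay":0,"az":0,"jaw":0.2},{"tx":0,"ty":0,"tz":0,"ax":0,"ay":0,"az":0,"jaw":0.2},{"tx":0,"ty":0,"tz":0,"ax":0,"ay":0,"az":0,"jaw":0.2},{"tx":0,"ty":0,"tz":0,"ax":0,"ay":0,"az":0,"jaw":0.2},{"tx":0,"ty":0,"tz":0,"ax":0,"ay":0,"az":0,"jaw":0.2}]'
python3 - <<'E'
from h import *
import cv2
o=telemetry.get_obs();print(o["ee_pos"],o["tcp_rot"],o["q"],o["opening"])
f=lambda n,x,y:cv2.resize(CAM[n]["color"][y:y+150,x:x+100,::-1],None,fx=4,fy=4,interpolation=cv2.INTER_CUBIC)
cv2.imwrite("pics/a2.png",np.hstack([f("top",420,130),f("scene",130,150)]))
E
```

```text
time: 2.8
ee_pos: [0.5951, -0.28, 0.2316]
tcp_rot: [180.0, -0.0, -3.1]
wrist_force: [-0.1, 1.4, -0.4]
opening: 0.0514
grasp_force: 0.0
[ 0.59504195 -0.28000061  0.23142312] [ 1.79994501e+02 -1.16725363e-02 -3.11135392e+00] [-2.51993096e+01  2.07421765e+01  2.87310055e+01  9.79759454e+01
 -7.05962273e-04  1.57912045e+02] 0.05152912721770299
```

View pics/a2.png

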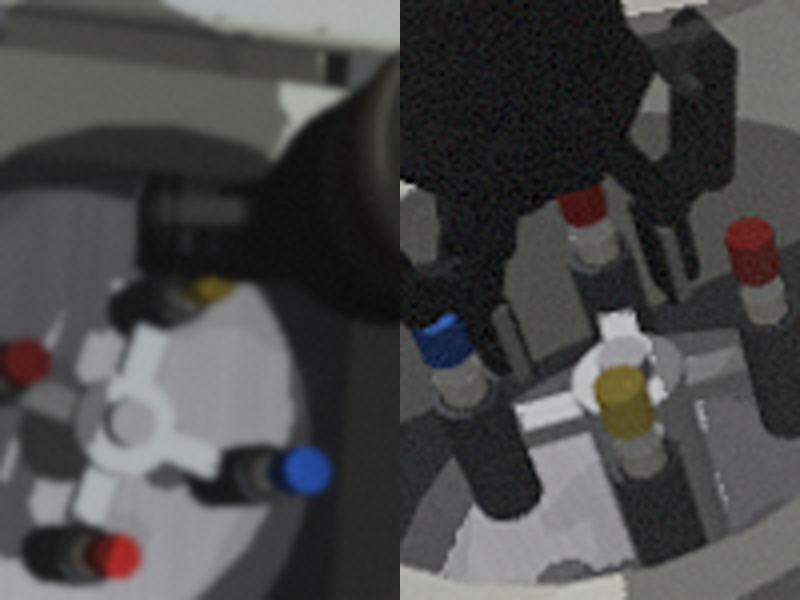

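The fingers straddle the yellow cap about 26 mm above it, which matches the calculation. q6 is already at 158° and would exceed its range at the panel, so I'll turn the tool -90° about z. The tube is round and the neighbours stay clear. Then I'll go down.

```bash
python3 -m handwheel '[{"tx":0,"ty":0,"tz":0,"ax":0,"ay":0,"az":-10,"jaw":0.2},{"tx":0,"ty":0,"tz":0,"ax":0,"ay":0,"az":-10,"jaw":0.2},{"tx":0,"ty":0,"tz":0,"ax":0,"ay":0,"az":-10,"jaw":0.2},{"tx":0,"ty":0,"tz":0,"ax":0,"ay":0,"az":-10,"jaw":0.2},{"tx":0,"ty":0,"tz":0,"ax":0,"ay":0,"az":-10,"jaw":0.2},{"tx":0,"ty":0,"tz":0,"ax":0,"ay":0,"az":-10,"jaw":0.2},{"tx":0,"ty":0,"tz":0,"ax":0,"ay":0,"az":-10,"jaw":0.2},{"tx":0,"ty":0,"tz":0,"ax":0,"ay":0,"az":-10,"jaw":0.2},{"tx":0,"ty":0,"tz":0,"ax":0,"ay":0,"az":-10,"jaw":0.2},{"tx":0,"ty":0,"tz":0,"ax":0,"ay":0,"az":0,"jaw":0.2}]'
python3 -m handwheel '[{"tx":0,"ty":0,"tz":0.01,"ax":0,"ay":0,"az":0,"jaw":0.2},{"tx":0,"ty":0,"tz":0.01,"ax":0,"ay":0,"az":0,"jaw":0.2},{"tx":0,"ty":0,"tz":0.01,"ax":0,"ay":0,"az":0,"jaw":0.2},{"tx":0,"ty":0,"tz":0.01,"ax":0,"ay":0,"az":0,"jaw":0.2},{"tx":0,"ty":0,"tz":0.01,"ax":0,"ay":0,"az":0,"jaw":0.2},{"tx":0,"ty":0,"tz":0.009,"ax":0,"ay":0,"az":0,"jaw":0.2},{"tx":0,"ty":0,"tz":0,"ax":0,"ay":0,"az":0,"jaw":0.2},{"tx":0,"ty":0,"tz":0,"ax":0,"ay":0,"az":0,"jaw":0.2},{"tx":0,"ty":0,"tz":0,"ax":0,"ay":0,"az":0,"jaw":0.2},{"tx":0,"ty":0,"tz":0,"ax":0,"ay":0,"az":0,"jaw":0.2}]'
python3 - <<'E'
from h import *
import cv2
f=lambda n,x,y:cv2.resize(CAM[n]["color"][y:y+150,x:x+100,::-1],None,fx=4,fy=4,interpolation=cv2.INTER_CUBIC)
cv2.imwrite("pics/a3.png",np.hstack([f("top",420,130),f("scene",130,150)]))
E
```

```text
time: 4.15
ee_pos: [0.595, -0.28, 0.2313]
tcp_rot: [180.0, -0.0, 86.8]
wrist_force: [-0.7, 0.0, -0.7]
opening: 0.0515
grasp_force: 0.0
time: 5.4
ee_pos: [0.5951, -0.2801, 0.1726]
tcp_rot: [180.0, 0.0, 86.9]
wrist_force: [0.5, -0.1, 0.7]
opening: 0.0512
grasp_force: 0.0
```

View pics/a3.png

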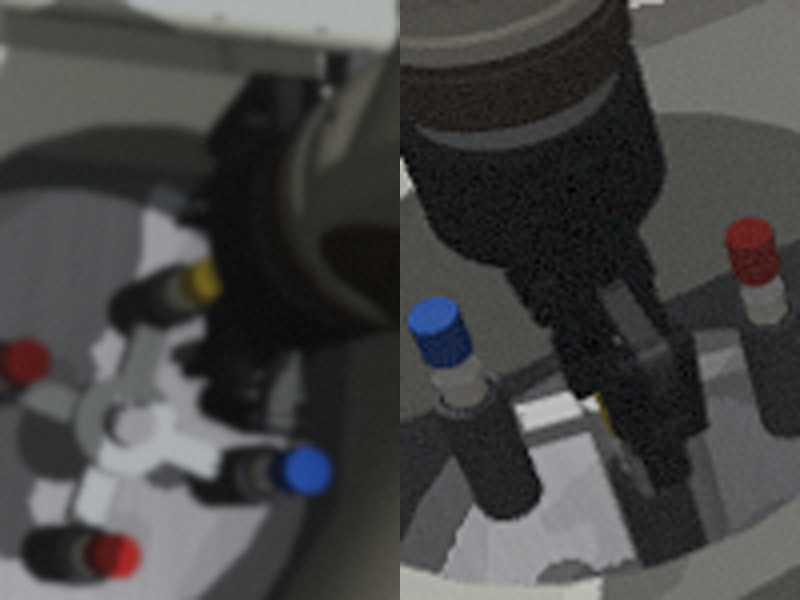

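The cap sits between the fingers and the neighbours are clear. I'll close and lift.

```bash
python3 -m handwheel '[{"tx":0,"ty":0,"tz":0,"ax":0,"ay":0,"az":0,"jaw":-1},{"tx":0,"ty":0,"tz":0,"ax":0,"ay":0,"az":0,"jaw":-1},{"tx":0,"ty":0,"tz":0,"ax":0,"ay":0,"az":0,"jaw":-1},{"tx":0,"ty":0,"tz":0,"ax":0,"ay":0,"az":0,"jaw":-1},{"tx":0,"ty":0,"tz":0,"ax":0,"ay":0,"az":0,"jaw":-1},{"tx":0,"ty":0,"tz":0,"ax":0,"ay":0,"az":0,"jaw":-1},{"tx":0,"ty":0,"tz":0,"ax":0,"ay":0,"az":0,"jaw":-1},{"tx":0,"ty":0,"tz":0,"ax":0,"ay":0,"az":0,"jaw":-1},{"tx":0,"ty":0,"tz":-0.005,"ax":0,"ay":0,"az":0,"jaw":-1},{"tx":0,"ty":0,"tz":-0.005,"ax":0,"ay":0,"az":0,"jaw":-1}]' 40
python3 -m handwheel '[{"tx":0,"ty":0,"tz":-0.01,"ax":0,"ay":0,"az":0,"jaw":-1},{"tx":0,"ty":0,"tz":-0.013,"ax":0,"ay":0,"az":0,"jaw":-1},{"tx":0,"ty":0,"tz":-0.013,"ax":0,"ay":0,"az":0,"jaw":-1},{"tx":0,"ty":0,"tz":-0.013,"ax":0,"ay":0,"az":0,"jaw":-1},{"tx":0,"ty":0,"tz":-0.013,"ax":0,"ay":0,"az":0,"jaw":-1},{"tx":0,"ty":0,"tz":-0.013,"ax":0,"ay":0,"az":0,"jaw":-1},{"tx":0,"ty":0,"tz":-0.015,"ax":0,"ay":0,"az":0,"jaw":-1},{"tx":0,"ty":0,"tz":-0.015,"ax":0,"ay":0,"az":0,"jaw":-1},{"tx":0,"ty":0,"tz":-0.015,"ax":0,"ay":0,"az":0,"jaw":-1},{"tx":0,"ty":0,"tz":0,"ax":0,"ay":0,"az":0,"jaw":-1}]'
```

```text
time: 6.75
ee_pos: [0.5948, -0.28, 0.1825]
tcp_rot: [-180.0, -0.0, 86.9]
wrist_force: [-1.1, 0.0, -0.4]
opening: 0.0178
grasp_force: 39.0
time: 8.0
ee_pos: [0.5953, -0.2802, 0.3037]
tcp_rot: [179.9, 0.0, 86.9]
wrist_force: [0.7, -0.0, -0.5]
opening: 0.0181
grasp_force: 39.0
```

```bash
python3 -m handwheel '[{"tx":0.03,"ty":-0.002,"tz":0,"ax":0,"ay":0,"az":0,"jaw":-1},{"tx":0.05,"ty":-0.002,"tz":0,"ax":0,"ay":0,"az":0,"jaw":-1},{"tx":0.055,"ty":-0.002,"tz":0,"ax":0,"ay":0,"az":0,"jaw":-1},{"tx":0.055,"ty":-0.002,"tz":0,"ax":0,"ay":0,"az":0,"jaw":-1},{"tx":0.055,"ty":-0.002,"tz":0,"ax":0,"ay":0,"az":0,"jaw":-1},{"tx":0.055,"ty":-0.002,"tz":0,"ax":0,"ay":0,"az":0,"jaw":-1},{"tx":0.055,"ty":-0.002,"tz":0,"ax":0,"ay":0,"az":0,"jaw":-1},{"tx":0.05,"ty":-0.002,"tz":0,"ax":0,"ay":0,"az":0,"jaw":-1},{"tx":0.04,"ty":-0.002,"tz":0,"ax":0,"ay":0,"az":0,"jaw":-1},{"tx":0.027,"ty":-0.002,"tz":0,"ax":0,"ay":0,"az":0,"jaw":-1}]'
python3 -m handwheel '[{"tx":0,"ty":0,"tz":0,"ax":-5,"ay":0,"az":0,"jaw":-1},{"tx":0,"ty":0,"tz":0,"ax":-5,"ay":0,"az":0,"jaw":-1},{"tx":0,"ty":0,"tz":0,"ax":-5,"ay":0,"az":0,"jaw":-1},{"tx":0,"ty":0,"tz":0,"ax":-5,"ay":0,"az":0,"jaw":-1},{"tx":0,"ty":0,"tz":0,"ax":-5,"ay":0,"az":0,"jaw":-1},{"tx":0,"ty":0,"tz":0,"ax":-5,"ay":0,"az":0,"jaw":-1},{"tx":0,"ty":0,"tz":0,"ax":-5,"ay":0,"az":0,"jaw":-1},{"tx":0,"ty":0,"tz":0,"ax":0,"ay":0,"az":0,"jaw":-1},{"tx":0,"ty":0,"tz":0,"ax":0,"ay":0,"az":0,"jaw":-1},{"tx":0,"ty":0,"tz":0,"ax":0,"ay":0,"az":0,"jaw":-1}]'
python3 - <<'E'
from h import *
o=telemetry.get_obs();M=R.from_euler('xyz',o["tcp_rot"],degrees=True).as_matrix()
print(o["q"],M[:,2]); print("tool shift to goal",M.T@(np.array([.600,.192,.223])-o["ee_pos"]))
E
```

```text
time: 9.25
ee_pos: [0.6003, 0.1943, 0.3014]
tcp_rot: [-179.9, 0.0, 87.0]
wrist_force: [-0.7, -0.4, -0.7]
opening: 0.0182
grasp_force: 39.0
time: 10.5
ee_pos: [0.6012, 0.1924, 0.3026]
tcp_rot: [145.0, -0.0, 86.9]
wrist_force: [0.0, -0.9, 0.3]
opening: 0.018
grasp_force: 39.2
[ 24.67976077 -14.55374638  -8.34278795  64.4845239  -15.50843225
 113.37863504] [ 0.57207578 -0.0313784  -0.81960033]
tool shift to goal [-0.00043939 -0.0463769   0.06435174]
```

```bash
python3 -m handwheel '[{"tx":0,"ty":-0.0058,"tz":0.008,"ax":0,"ay":0,"az":0,"jaw":-1},{"tx":0,"ty":-0.0058,"tz":0.008,"ax":0,"ay":0,"az":0,"jaw":-1},{"tx":0,"ty":-0.0058,"tz":0.008,"ax":0,"ay":0,"az":0,"jaw":-1},{"tx":0,"ty":-0.0058,"tz":0.008,"ax":0,"ay":0,"az":0,"jaw":-1},{"tx":0,"ty":-0.0058,"tz":0.008,"ax":0,"ay":0,"az":0,"jaw":-1},{"tx":0,"ty":-0.0058,"tz":0.008,"ax":0,"ay":0,"az":0,"jaw":-1},{"tx":0,"ty":-0.0058,"tz":0.008,"ax":0,"ay":0,"az":0,"jaw":-1},{"tx":0,"ty":-0.0058,"tz":0.008,"ax":0,"ay":0,"az":0,"jaw":-1},{"tx":0,"ty":0,"tz":0,"ax":0,"ay":0,"az":0,"jaw":-1},{"tx":0,"ty":0,"tz":0,"ax":0,"ay":0,"az":0,"jaw":-1}]'
python3 - <<'E'
from h import *
import cv2
o=telemetry.get_obs();M=R.from_euler('xyz',o["tcp_rot"],degrees=True).as_matrix()
P=panel(-.0556);m=o["ee_pos"]+.0226*M[:,2];print("mid in panel",P.T@(m-[.5638,.1938,.17]),o["qd"].round(2))
for n in CAM:
    c=CAM[n];E=np.linalg.inv(np.array(c["extrinsics"]))
    for s in(-.055,.055):   # predicted foot / top pixels
        p=E@[*(m-s*M[:,2]),1];r=p[:2]/p[2];r=r*(1+c["k1"]*(r@r));print(n,s,(c["K"]@[*r,1])[:2].round(1))
f=lambda n,x,y:cv2.resize(CAM[n]["color"][y:y+150,x:x+100,::-1],None,fx=4,fy=4,interpolation=cv2.INTER_CUBIC)
cv2.imwrite("pics/a4.png",np.hstack([f("top",140,140),f("scene",350,60)]))
E
```

```text
time: 11.85
ee_pos: [0.5995, 0.1925, 0.2237]
tcp_rot: [145.0, -0.0, 86.9]
wrist_force: [0.0, 0.4, 0.8]
opening: 0.0177
grasp_force: 39.2
mid in panel [0.0602265  0.00074189 0.00101892] [ 0.01  0.13 -0.15  0.04 -0.05 -0.06]
scene -0.055 [413.  153.3]
scene 0.055 [395.6 100.1]
top -0.055 [194.3 168.5]
top 0.055 [173.2 196.7]
```

View pics/a4.png

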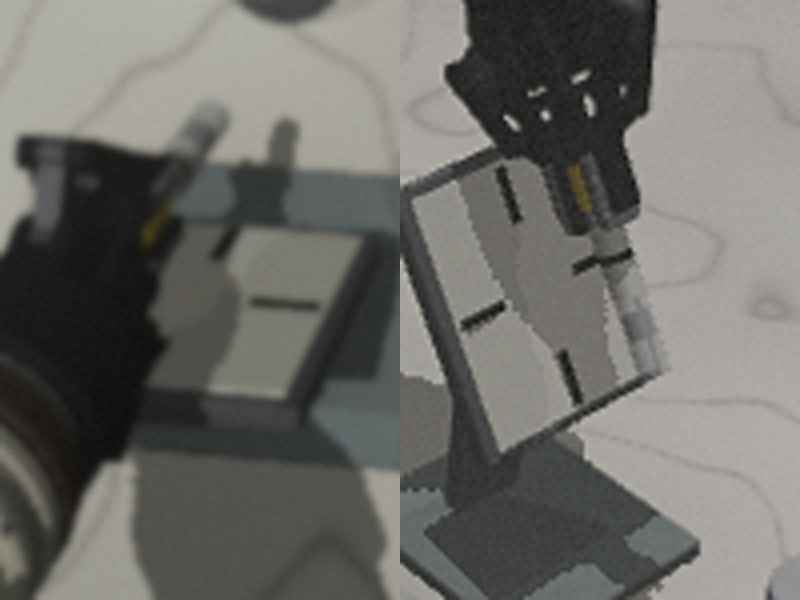

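The tube is held parallel to the lines. Its foot shows at (650,372) and (213,108) in the crops, against predicted (652,373) and (217,114). I'll let it settle and hand in.

```bash
python3 -m handwheel '[{"tx":0,"ty":0,"tz":0,"ax":0,"ay":0,"az":0,"jaw":-1},{"tx":0,"ty":0,"tz":0,"ax":0,"ay":0,"az":0,"jaw":-1},{"tx":0,"ty":0,"tz":0,"ax":0,"ay":0,"az":0,"jaw":-1},{"tx":0,"ty":0,"tz":0,"ax":0,"ay":0,"az":0,"jaw":-1},{"tx":0,"ty":0,"tz":0,"ax":0,"ay":0,"az":0,"jaw":-1},{"tx":0,"ty":0,"tz":0,"ax":0,"ay":0,"az":0,"jaw":-1},{"tx":0,"ty":0,"tz":0,"ax":0,"ay":0,"az":0,"jaw":-1},{"tx":0,"ty":0,"tz":0,"ax":0,"ay":0,"az":0,"jaw":-1},{"tx":0,"ty":0,"tz":0,"ax":0,"ay":0,"az":0,"jaw":-1},{"tx":0,"ty":0,"tz":0,"ax":0,"ay":0,"az":0,"jaw":-1}]' && python3 -c "
from workcell import workorder;print(workorder.job_done())"
```

```text
time: 13.2
ee_pos: [0.5993, 0.1924, 0.2232]
tcp_rot: [145.0, 0.0, 86.9]
wrist_force: [-0.1, 0.2, -0.4]
opening: 0.0179
grasp_force: 39.2
the job is handed in; nothing more can be done
None
```

I handed the job in at 13.2 s with the yellow-capped tube held steady about 60 mm off the middle of the panel face, in line with the black lines and cap up; the hand-in returned no verdict.

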